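# Return the reagents and slides to their bench holders

### The arm

A 7-joint arm with a two-finger parallel gripper is mounted at the origin on the work surface; the furniture and walls round the work are solid. World frame = base frame: x ahead of the robot, y to its left, z up, the work surface at z = 0. Lengths are in m, angles in rad, forces in N, time in s.
With the tool pointing down it reaches from about 0.425 to 0.825 m from the base axis. Payload 3.6 kg.
Tool frame: the origin (TCP) lies where the fingers leave the gripper's body, on its centre line; the fingertips stand 73 mm ahead of it and the grasp point (between the pads) lies 54 mm ahead of it; z points along the fingers, y is the line along which they close (so a half turn about z gives the same grasp; the last joint's range is limited). The gripper opens to 85 mm and grips with 20 to 120 N. Pads are 22 mm wide; open, the fingers measure 114 mm over their backs; the gripper's body (76 mm by 85 mm) begins 54 mm behind the grasp point. The pads swing forward as they close: fully open they stand 13 mm farther back than shut.
Start: joints at [-0.026, 0.615, -0.013, 1.423, 0.008, 1.103, -0.04], TCP at [0.65, 0, 0.304] pointing down, gripper open.
Joint ranges: [-3.12, 3.12], [-0.3, 2.06], [-1.34, 1.32], [0.26, 2.42], [-1.36, 4.5], [0.01, 1.98], [-2.84, 2.84]. Speed limits (rad/s): [2.79, 2.79, 3.14, 3.14, 3.14, 3.14, 3.14].

### API

Orientations are given as a unit quaternion [x, y, z, w].
In Python, from station import arm, snapshot, camera_info, ticket gives the robot as it stands. Calls block until the motion is done:
- arm.movep(position, orientation): joint-space move of the TCP to a pose.
- arm.line_to(position, velocity=0.15, ori=None): straight line of the TCP; ori=None keeps the orientation; velocity is the mean speed in m/s.
- arm.move_j(angles): joint-space move.
- arm.move_gripper(opening, effort=None): opening from 0.0 (shut) to 1.0 (fully open); effort is the grip in N (None keeps the last); returns when the fingers have stopped.
- arm.pause(seconds).
- arm.ik(position, orientation): joint angles nearest the present ones, or None.
- snapshot(name): name is "scene" or "side" or "wrist"; returns the picture (480x640x3 uint8, blue, green, red); there is no depth.
- camera_info(name): a dict with "fx", "fy", "cx", "cy" (pixels), "dist_coeffs" ([k1, k2, p1, p2, k3] as OpenCV has them; the pictures are not rectified), "R" (3x3) and "t" (3): a world point X has camera coordinates R X + t; the wrist camera has in their place "T_tool_cam" (4x4, takes a point from camera to tool coordinates, whose origin is the TCP and whose axes are the flange's). Camera axes: x right, y down, z forward; pixel columns grow to the right and rows downward; lengths in m; the calibration is good to about 2 mm. A picture is of the moment at which its call begins: read the wrist's pose just before it. camera_info takes no time and is no camera call.
A pose or a line that the arm cannot do raises arm.MotionError and nothing moves.
- ticket.finish_job(): hands the job in; it is judged then, once.
Readings, each from a call of its own:
- arm.read_time(): time.
- arm.read_joint_positions(): joint angles.
- arm.read_dq(): joint speeds.
- arm.read_effort(): joint torques, N m.
- arm.read_tool_pos(): TCP position.
- arm.read_eef_rot(): TCP orientation.
- arm.read_ft_force(): force on the tool from outside, world axes, zero at the start.
- arm.read_wrist_torque(): the same for the moment, N m.
- arm.read_opening(): opening from 0.0 (shut) to 1.0 (fully open).
- arm.read_finger_force(): force on a finger pad.
Only numpy, scipy, OpenCV 4.12 (cv2) and the standard library are available. Lean on these libraries where they do the work, as an engineer would, in place of code of your own. Each camera call takes 0.05 s, during which the arm holds its last target. There are 200 camera calls.

### The job

Tidy the bench: stand the large bottle, the brown bottle, the small vial and the carton of slides each in the white holder whose recess fits its foot (the carton in the oblong one), fully down on the rubber floor inside the rim. Keep everything upright, and leave the tally counter and the yellow tube block where they are.

Things in the scene. Friction and masses are not known exactly. Their poses are not given: they have to be found in the camera images.
- bottle_mid (a point): large clear screw-cap bottle with pink contents and a blue cap, 68 mm in diameter up to 94 mm high, then a neck and cap 39 mm in diameter to the top, 140 mm high over all, 0.2 to 0.35 kg. The point is on its axis, 70 mm above its underside; z up. It grips well at its cap, 115 to 130 mm above its underside
- amber_mid (a point): middle-sized brown glass bottle with a white cap, body 51 mm in diameter up to 65 mm high, then a neck and cap 30 mm in diameter to the top, 96 mm high, round all about, under 0.2 kg. The point is on its axis, 48 mm above its underside; z up. It grips well at its cap, 85 to 92 mm above its underside
- vial_mid (a point): small brown glass vial with a narrow white cap, body 25 mm in diameter up to 38 mm high, cap 14 mm in diameter above it, 56 mm high over all, about 0.02 kg. The point is on its axis, 28 mm above its underside; z up. It grips well round its body, 25 to 35 mm above its underside
- slidebox_mid (a point): small white and blue carton of microscope slides standing on its narrow long side, 29 mm along its x, 79 mm along its y, 54 mm high, about 0.2 kg. The point is at its centre, 27 mm above its underside; z up. It grips well across its 29 mm x width, near the point or a little above it
- holder_l: fixed low white plastic round tray, the largest, with a black rubber floor; origin at the centre of its underside, on the worktop, z up. The rubber floor is 4 mm and the rim 10 mm above the worktop; recess 84 mm in diameter, outside 96 mm. It is for the large bottle
- holder_m: fixed low white plastic round tray, the middle-sized, with a black rubber floor; origin at the centre of its underside, on the worktop, z up. The rubber floor is 4 mm and the rim 10 mm above the worktop; recess 67 mm in diameter, outside 79 mm. It is for the brown bottle
- holder_s: fixed low white plastic round tray, the smallest, with a black rubber floor; origin at the centre of its underside, on the worktop, z up. The rubber floor is 4 mm and the rim 10 mm above the worktop; recess 41 mm in diameter, outside 53 mm. It is for the vial
- holder_r: fixed low white plastic oblong tray with a black rubber floor; origin at the centre of its underside, on the worktop, z up. The rubber floor is 4 mm and the rim 10 mm above the worktop; recess 45 mm along its x, 95 mm along its y, outside 57 x 107 mm. It is for the carton of slides, long side along long side, either way round
- counter: bystander, to be left alone: loose grey-white round hand tally counter with a lever on top, 46 x 52 x 36 mm high; origin at the centre of its underside; stands just left of the row of things
- tubeblock: bystander, to be left alone: loose yellow block of small tubes, 62 mm along its x, 118 mm along its y, 36 mm high, at the far left, beyond the tally counter; origin at the centre of its underside
Not all that is in view belongs to the job. What is shaped like the holder_l but blue is not meant. What is shaped like the part that bears vial_mid but orange is not meant.

How it is judged:
By the outcome, as a careful person would: the job done as asked, in the order asked, and still so for the second after the job is handed in, with the robot touching nothing.
It also fails if it takes over 99 s, if anything falls off the work surface, if the arm or the gripper's body presses on something with over 40 N, if the wrist force passes 120 N, or if a joint passes its speed limit or range.

## Working session

There is one attempt and no reset: what is moved stays moved. The work goes in short steps, each a Python script; the robot and the scene stay as the last script left them, time stands still between calls to the robot, and variables do not carry over. Pictures are saved under pics/ and viewed, at most 14 in all, crops included, and the job is handed in when it is done.

```bash
ls; mkdir -p pics; python3 - <<'E'
from station import *
import cv2,numpy as np
for n in ["scene","side","wrist"]:
    cv2.imwrite(f"pics/{n}0.png",snapshot(n)); c=camera_info(n); print(n,{k:np.round(v,4).tolist() for k,v in c.items()})
print(arm.read_tool_pos(),arm.read_eef_rot(),arm.read_time())
E
```

```text
pics
scene {'fx': 495.1492, 'fy': 495.1492, 'cx': 315.3319, 'cy': 233.1162, 'dist_coeffs': [-0.1224, 0.0, 0.0, 0.0, 0.0], 'R': [[0.4768, -0.879, 0.0038], [-0.5052, -0.2776, -0.8171], [0.7193, 0.3877, -0.5765]], 't': [-0.1822, 0.3059, 0.8526]}
side {'fx': 474.9623, 'fy': 474.9623, 'cx': 319.8406, 'cy': 239.3521, 'dist_coeffs': [-0.0018, 0.0, 0.0, 0.0, 0.0], 'R': [[0.8972, 0.4415, -0.0072], [0.3456, -0.7123, -0.6109], [-0.2749, 0.5457, -0.7917]], 't': [-0.4504, -0.0787, 1.1194]}
wrist {'fx': 334.1503, 'fy': 334.1503, 'cx': 326.6205, 'cy': 237.249, 'dist_coeffs': [0.009, 0.0, 0.0, 0.0, 0.0], 'T_tool_cam': [[-0.0004, -0.9572, -0.2896, 0.0727], [1.0, -0.0003, -0.0003, 0.0006], [0.0001, -0.2896, 0.9572, -0.0696], [0.0, 0.0, 0.0, 1.0]]}
[6.49552117e-01 1.67585593e-05 3.02990251e-01] [ 0.70709488  0.70711796 -0.00071565 -0.00071621] 0.15
```

View pics/scene0.png

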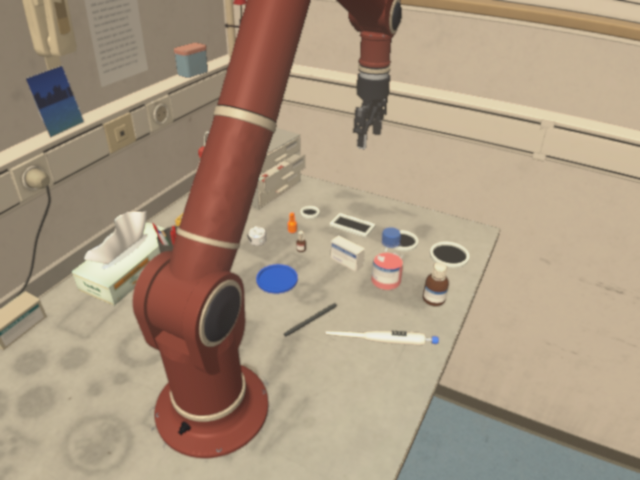

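View pics/side0.png

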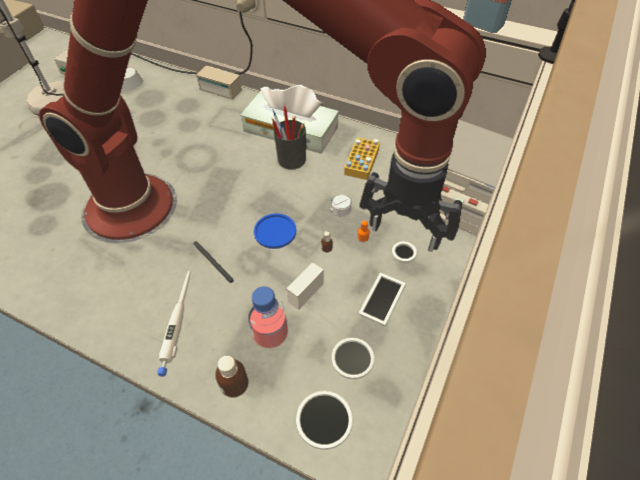

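View pics/wrist0.png

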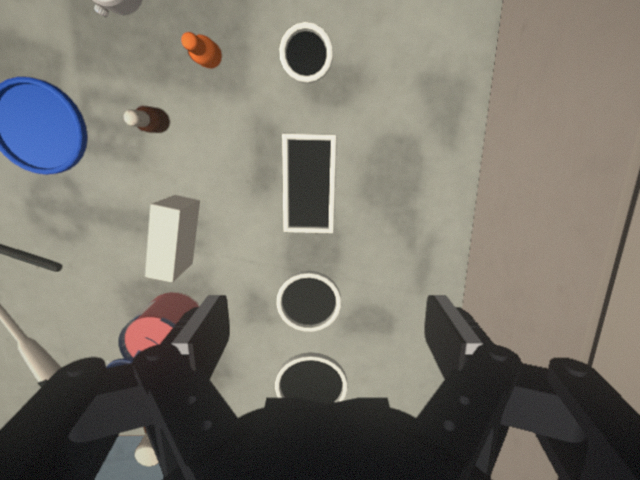

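```bash
cat > h.py <<'E'
from station import *
import cv2, numpy as np
from scipy.spatial.transform import Rotation as Ro
def cam(name):
    """camera centre, cam->world R, K, dist"""
    c=camera_info(name); K=np.array([[c['fx'],0,c['cx']],[0,c['fy'],c['cy']],[0,0,1]]); d=np.array(c['dist_coeffs'])
    if name=='wrist':
        W=np.eye(4); W[:3,:3]=Ro.from_quat(arm.read_eef_rot()).as_matrix(); W[:3,3]=arm.read_tool_pos()
        W=W@np.array(c['T_tool_cam']); return W[:3,3],W[:3,:3],K,d
    R=np.array(c['R']); return -R.T@np.array(c['t']),R.T,K,d
def ray(px,C,z):
    c,R,K,d=C
    u=cv2.undistortPoints(np.array(px,float).reshape(-1,1,2),K,d)[:,0]
    v=np.c_[u,np.ones(len(u))]@R.T
    return (c+v*((z-c[2])/v[:,2])[:,None])[:,:2]
def blobs(mask,amin=30):
    cs,_=cv2.findContours(mask.astype(np.uint8),cv2.RETR_EXTERNAL,cv2.CHAIN_APPROX_NONE)
    return [c[:,0] for c in cs if cv2.contourArea(c)>amin]
def circ(c,C,z):
    (x,y),r=cv2.minEnclosingCircle(ray(c,C,z).astype(np.float32)); return x,y,2*r
def down(yaw):
    """tool z down, tool y (closing line) at angle yaw from world x"""
    y=np.array([np.cos(yaw),np.sin(yaw),0]); z=np.array([0,0,-1.]); x=np.cross(y,z)
    return Ro.from_matrix(np.c_[x,y,z]).as_quat()
E
cat > m.py <<'E'
from h import *
def dark(im,C,tag):
    g=im.max(2)
    for c in blobs(g<75,150):
        p=ray(c,C,.006).astype(np.float32); (x,y),(w,h),a=cv2.minAreaRect(p)
        if .5<x<.85 and abs(y)<.45 and max(w,h)<.13: print(tag,'dark',c.mean(0).astype(int),np.round([x,y,w,h,a],4))
E
python3 - <<'E'
from m import *
C=cam('side'); im=snapshot('side'); hsv=cv2.cvtColor(im,cv2.COLOR_BGR2HSV)
dark(im,C,'side')
H,S,V=cv2.split(hsv)
for n,m,z in [('blue',(H>100)&(H<130)&(S>90),.14),('pink',((H>165)|(H<6))&(S>60)&(V>140),.05),('orange',(H>4)&(H<16)&(S>170)&(V>150),.03),('white',(V>190)&(S<40),.05),('brown',(V<110)&(S>90)&((H<15)|(H>170)),.03)]:
    for c in blobs(m,25):
        x,y,d=circ(c,C,z)
        if .4<x<.85 and abs(y)<.45: print(n,c.mean(0).astype(int),np.round([x,y,d],3))
# move to view
arm.movep([.60,-.2,.36],down(0.))
C=cam('wrist'); im=snapshot('wrist'); cv2.imwrite('pics/w1.png',im); dark(im,C,'w')
print(arm.read_time())
E
```

```text
side dark [323 419] [ 0.6279 -0.2408  0.0779  0.0788 70.4267]
side dark [381 298] [6.29000e-01 2.49000e-02 8.81000e-02 4.02000e-02 8.85078e+01]
blue [263 299] [ 0.466 -0.146  0.049]
blue [274 230] [ 0.412 -0.005  0.084]
pink [267 328] [ 0.467 -0.149  0.088]
orange [363 229] [0.533 0.15  0.055]
white [323 419] [ 0.634 -0.252  0.093]
white [223 362] [ 0.437 -0.243  0.026]
white [352 357] [ 0.632 -0.135  0.076]
white [381 297] [ 0.636 -0.001  0.114]
white [304 277] [ 0.484 -0.027  0.083]
white [404 250] [0.634 0.122 0.052]
white [340 201] [0.459 0.189 0.046]
brown [232 378] [ 0.457 -0.254  0.066]
brown [326 245] [0.477 0.078 0.032]
w dark [347 230] [ 0.628  -0.2427  0.0789  0.0785 45.6779]
w dark [348 132] [ 0.6268 -0.1196  0.063   0.0621  0.1436]
w dark [352  21] [ 0.6293 -0.0031  0.0434  0.0413  0.109 ]
1.1083
```

View pics/w1.png

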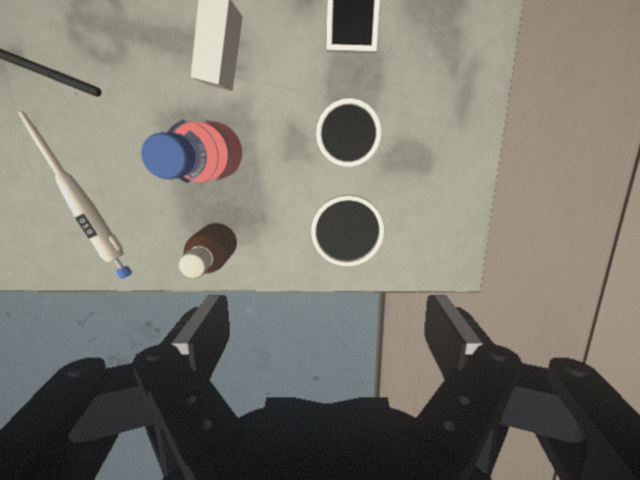

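```bash
python3 - <<'E'
from m import *
def caps(tag,im,C):
    H,S,V=cv2.split(cv2.cvtColor(im,cv2.COLOR_BGR2HSV))
    for n,m,z in [('blue',(H>100)&(H<130)&(S>120)&(V>90),.14),('white',(V>150)&(S<70),.096)]:
        for c in blobs(m,25):
            x,y,d=circ(c,C,z)
            if .4<x<.85 and abs(y)<.45: print(tag,n,c.mean(0).astype(int),np.round([x,y,d],4), 'vial z',np.round(circ(c,C,.056),4))
def vial(tag,im,C):
    H,S,V=cv2.split(cv2.cvtColor(im,cv2.COLOR_BGR2HSV))
C=cam('wrist'); im=snapshot('wrist'); caps('w1',im,C)
arm.movep([.52,.0,.33],down(0.))
C=cam('wrist'); im=snapshot('wrist'); cv2.imwrite('pics/w2.png',im); dark(im,C,'w2'); caps('w2',im,C)
s=snapshot('side'); cv2.imwrite('pics/sc.png',cv2.resize(s[190:290,270:430],None,fx=5,fy=5))
print(arm.read_time())
E
```

```text
w1 white [181 347] [ 0.4338 -0.3581  0.0183] vial z [ 0.4137 -0.3862  0.0204]
w1 white [471 347] [ 0.7704 -0.3565  0.0191] vial z [ 0.7907 -0.3844  0.0214]
w1 white [100   6] [ 0.4073 -0.0201  0.0179] vial z [ 0.384  -0.0076  0.02  ]
w1 white [339 136] [ 0.5843 -0.2319  0.6799] vial z [ 0.5822 -0.2449  0.7616]
w2 dark [402 369] [ 6.28200e-01 -2.42700e-01  7.46000e-02  7.85000e-02  8.99295e+01]
w2 dark [418 177] [6.29500e-01 2.20000e-02 9.24000e-02 4.13000e-02 8.86122e+01]
w2 dark [427  56] [6.28700e-01 1.50500e-01 3.68000e-02 3.66000e-02 8.97409e+01]
w2 blue [170 124] [0.4072 0.0778 0.0637] vial z [0.3702 0.0799 0.0842]
w2 white [471 347] [ 0.6758 -0.1439  0.0175] vial z [ 0.6962 -0.1723  0.0198]
w2 white [257 299] [ 0.452  -0.0874  0.0159] vial z [ 0.4429 -0.1083  0.018 ]
w2 white [631 151] [0.7899 0.0556 0.0112] vial z [0.8252 0.0535 0.0127]
w2 white [244  17] [0.457  0.1597 0.0085] vial z [0.4485 0.1713 0.0096]
w2 white [253   4] [0.4657 0.1722 0.0297] vial z [0.4583 0.1854 0.0336]
w2 white [329 223] [ 0.4616 -0.0496  0.7148] vial z [ 0.4537 -0.0656  0.8088]
2.1333
```

View pics/w2.png

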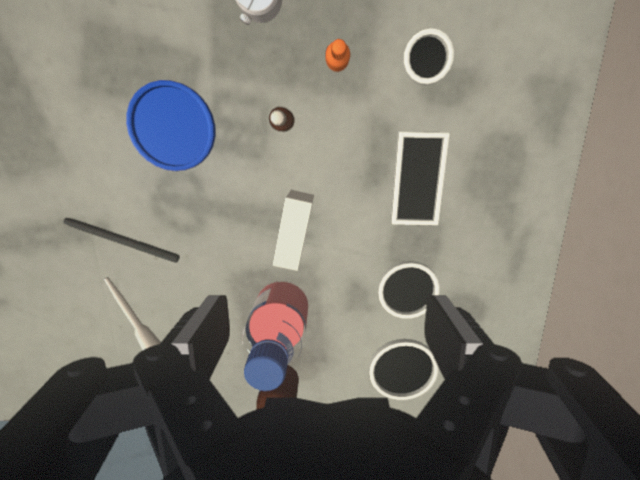

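View pics/sc.png

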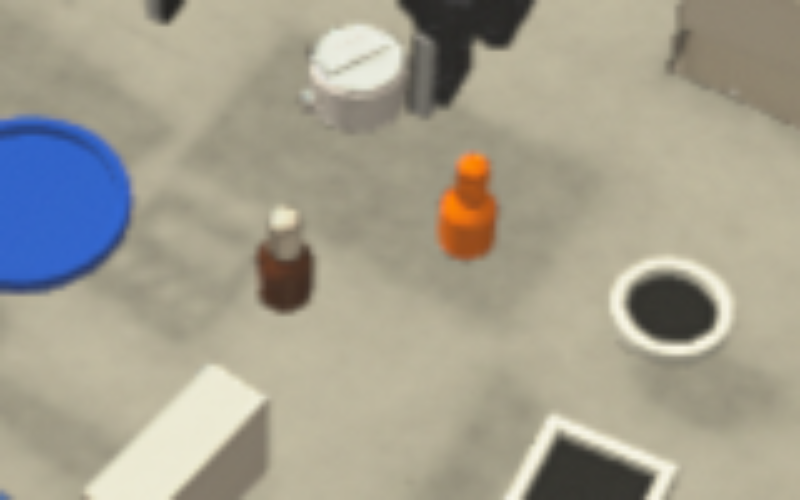

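```bash
python3 - <<'E'
from m import *
C2=cam('wrist')
im=cv2.imread('pics/w2.png'); H,S,V=cv2.split(cv2.cvtColor(im,cv2.COLOR_BGR2HSV))
m=np.zeros(V.shape,bool); m[180:280,262:325]=(V>195)[180:280,262:325]
for c in blobs(m,100): print('box',np.array(cv2.minAreaRect(c.astype(np.float32))[0]),*[np.round(q,4) for q in cv2.minAreaRect(ray(c,C2,.054).astype(np.float32))])
m[:]=0; m[105:135,262:300]=(V>150)[105:135,262:300]
for c in blobs(m,10): print('vial',c.mean(0),circ(c,C2,.056))
# w1 pose: same intrinsics, recorded pose
c=camera_info('wrist'); W=np.eye(4); W[:3,:3]=Ro.from_quat(down(0.)).as_matrix(); W[:3,3]=[.6,-.2,.36]; W=W@np.array(c['T_tool_cam'])
C1=(W[:3,3],W[:3,:3],C2[2],C2[3]); im=cv2.imread('pics/w1.png'); H,S,V=cv2.split(cv2.cvtColor(im,cv2.COLOR_BGR2HSV))
for n,(r0,r1,c0,c1),k,z in [('bottle',(120,190,135,200),(H>100)&(H<130)&(S>120)&(V>100),.14),('amber',(240,285,170,215),(V>150),.096)]:
    m[:]=0; m[r0:r1,c0:c1]=k[r0:r1,c0:c1]
    for b in blobs(m,20): print(n,b.mean(0),b.min(0),b.max(0),np.round(circ(b,C1,z),4))
print('manual',ray([[168,156],[192,265]],C1,.14)[0],ray([[192,265]],C1,.096))
E
```

```text
box [291.32693481 233.86538696] [ 0.4836 -0.0317] [0.0779 0.0283] 77.0187
vial [276.32432432 117.35135135] (0.4738219678401947, 0.08751639723777771, 0.01285160705447197)
vial [282.60714286 118.62244898] (0.4797207713127136, 0.08566035330295563, 0.041800178587436676)
amber [188.14044944 265.93820225] [170 240] [214 284] [ 0.4542 -0.259   0.0655]
manual [ 0.46708134 -0.14344316] [[ 0.45668604 -0.25915043]]
```

```bash
cat >> h.py <<'E'
def pick(xy,zg,yaw,opening,effort,lift=.09):
    """zg: grasp height above worktop"""
    arm.move_gripper(opening)
    arm.movep([*xy,zg+.054+lift],down(yaw)); arm.line_to([*xy,zg+.054],.12)
    arm.move_gripper(0.,effort); print('held',round(arm.read_opening(),3),arm.read_finger_force(),np.round(arm.read_ft_force(),1))
    arm.line_to([*xy,zg+.054+lift],.12)
    print('lifted',round(arm.read_opening(),3),np.round(arm.read_ft_force(),1),arm.read_time())
def place(xy,zg,yaw,opening,lift=.09):
    q=down(yaw); z=zg+.054+.004
    arm.line_to([*xy,z+lift],.18,q); arm.line_to([*xy,z+.012],.12); arm.pause(.2); arm.line_to([*xy,z+.001],.04)
    arm.pause(.2); f0=arm.read_ft_force()[2]
    for k in range(8):
        if arm.read_ft_force()[2]-f0>2: break
        z-=.0007; arm.line_to([*xy,z+.001],.02); arm.pause(.05)
    print('down',k,np.round(arm.read_ft_force()-[0,0,f0],1))
    arm.move_gripper(opening); arm.pause(.2); arm.line_to([*xy,z+lift+.03],.12)
    print('t',arm.read_time())
E
python3 - <<'E'
from h import *
print('drawer',ray([[465,210],[485,215]],cam('side'),0.))
pick([.467,-.144],.122,0.,1.,60); 
if arm.read_opening()>.1: place([.628,-.2427],.122,0.,1.)
cv2.imwrite('pics/s1.png',snapshot('side')[230:470,150:470])
E
```

```text
drawer [[0.71470115 0.33207308]
 [0.76026691 0.33716329]]
held 0.451 59.5816844701767 [-2.5 -0.2  5. ]
lifted 0.448 [-1.2 -0.2 -4. ] 5.35
down 2 [-0.8  0.1  2.4]
t 10.6417
```

View pics/s1.png

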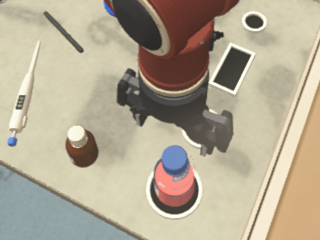

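The large bottle stands in holder_l (crop 173,190). The brown bottle, at crop (80,148), is next.

```bash
python3 - <<'E'
from h import *
pick([.457,-.259],.089,0.,.75,40)
if arm.read_opening()>.1: place([.627,-.1196],.089,0.,.75)
arm.movep([.52,-.02,.25],down(0.))
C=cam('wrist'); im=snapshot('wrist'); cv2.imwrite('pics/w3.png',im)
cv2.imwrite('pics/s2.png',snapshot('side')[190:470,150:470])
E
```

```text
held 0.33 39.27449941635132 [-1.1  0.1  4.4]
lifted 0.337 [-0.1 -0.  -1.8] 14.0167
down 2 [-1.9  0.4  7.6]
t 19.3917
```

View pics/w3.png

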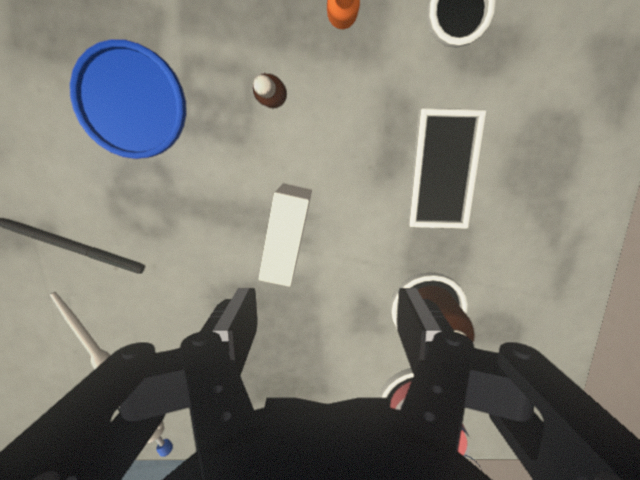

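View pics/s2.png

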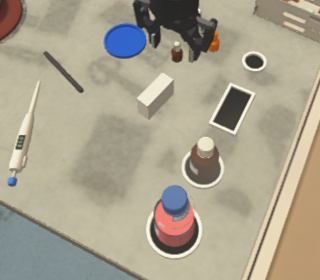

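The brown bottle is in holder_m (side crop 205,165). The brown vial's cap is at wrist (264,85) and the orange one at (343,8); I take the brown vial with the white cap.

```bash
python3 - <<'E'
from m import *
C=cam('wrist'); im=cv2.imread('pics/w3.png'); V=im.max(2)
m=np.zeros(V.shape,bool)
m[70:100,248:275]=(V>150)[70:100,248:275]; m[:,:]&=im[:,:,0]>130
print('vialcap',[np.round(circ(b,C,.056),4) for b in blobs(m,10)], ray([[264,85]],C,.056))
m[:]=0; m[180:292,255:315]=(V>195)[180:292,255:315]
for b in blobs(m,300): print('box',cv2.minAreaRect(ray(b,C,.054).astype(np.float32)))
m[:]=0; m[105:232,415:480]=(V<75)[105:232,415:480]
for b in blobs(m,300): print('r',cv2.minAreaRect(ray(b,C,.006).astype(np.float32)))
vx=.4735,.087
pick(vx,.031,0.,.6,20)
E
```

```text
vialcap [array([0.4755, 0.0913, 0.021 ])] [[0.4767975  0.08675775]]
box ((0.48464369773864746, -0.032132089138031006), (0.07811460644006729, 0.028382332995533943), 77.07539367675781)
r ((0.6307602524757385, 0.02055296301841736), (0.09288890659809113, 0.04143918678164482), 88.33665466308594)
held 0.288 19.936329424381256 [ 0.1 -0.8  6.4]
lifted 0.281 [ 0.  -0.3  0.2] 23.175
```

```bash
python3 - <<'E'
from h import *
place([.6287,.1505],.031,0.,.48)
pick([.4842,-.032],.035,np.radians(-13),.65,50)
if arm.read_opening()>.2: place([.630,.0213],.035,np.radians(-1.5),.6)
arm.movep([.52,-.02,.36],down(0.))
cv2.imwrite('pics/w4.png',snapshot('wrist'))
s=snapshot('side'); cv2.imwrite('pics/s3.png',cv2.resize(s[180:460,240:460],None,fx=2.1,fy=2.1,interpolation=cv2.INTER_CUBIC))
E
```

```text
down 1 [-2.1 -1.   5.7]
t 27.8333
held 0.333 50.9268593788147 [-0.5 -0.2  6.9]
lifted 0.334 [-0.4  0.5 -1.9] 31.2083
down 1 [-1.  -0.8  6.5]
t 35.8417
```

View pics/s3.png

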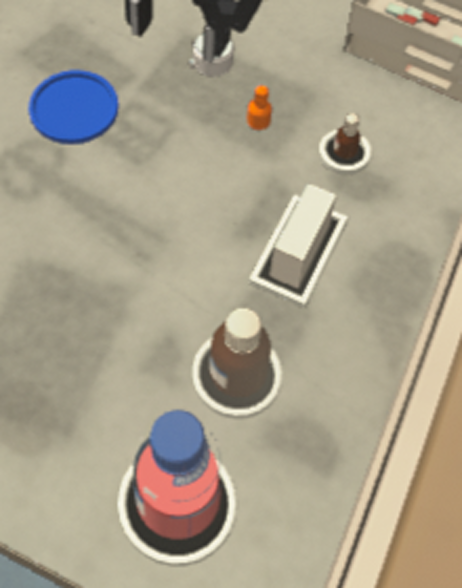

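View pics/w4.png

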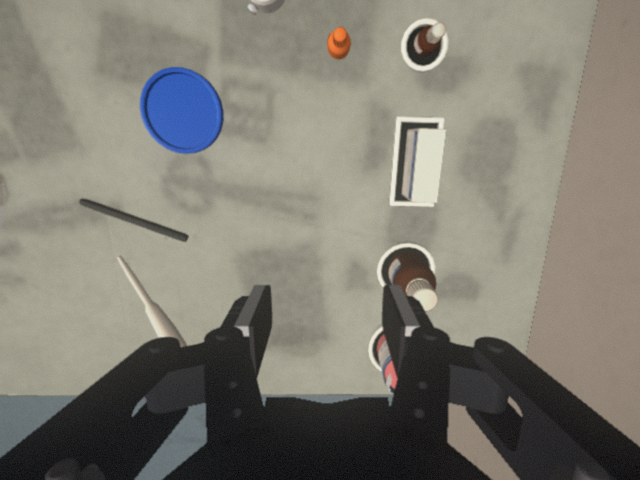

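```bash
python3 - <<'E'
from h import *
C=cam('wrist'); im=cv2.imread('pics/w4.png'); V=im.max(2); m=np.zeros(V.shape,bool)
m[124:206,411:450]=(V>195)[124:206,411:450]
m=cv2.erode(m.astype(np.uint8),np.ones((3,3)))
for b in blobs(m,300): print('box w',cv2.minAreaRect(ray(b,C,.058).astype(np.float32)))
s=snapshot('side'); S=cam('side'); g=s.max(2)
# top face corners in side view (from enlarged crop: /2.1 + offset)
p=np.array([[311,187],[336,193],[300,254],[274,247]])/2.1+[240,180]
print('box s',cv2.minAreaRect(ray(p,S,.058).astype(np.float32)))
# cap tops: bottle, amber, vial in the same crop
for q,z in [((178,430),.144),((243,322),.100),((351,120),.060)]: print(ray([np.array(q)/2.1+[240,180]],S,z))
print(arm.read_time())
E
```

```text
box w ((0.6292740702629089, 0.022656626999378204), (0.0843646451830864, 0.025783926248550415), 88.5796890258789)
box s ((0.6312830448150635, 0.02412121184170246), (0.08124496042728424, 0.023278651759028435), 85.41197204589844)
[[ 0.6262149  -0.23361523]]
[[ 0.62733598 -0.11549791]]
[[0.62957254 0.14988947]]
36.7667
```

```bash
python3 - <<'E'
from h import *
arm.movep([.56,-.33,.36],down(0.))
C=cam('wrist'); im=snapshot('wrist'); cv2.imwrite('pics/w5.png',cv2.resize(im[60:320,280:540],None,fx=2.2,fy=2.2))
E
```

```text
(no output)
```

View pics/w5.png

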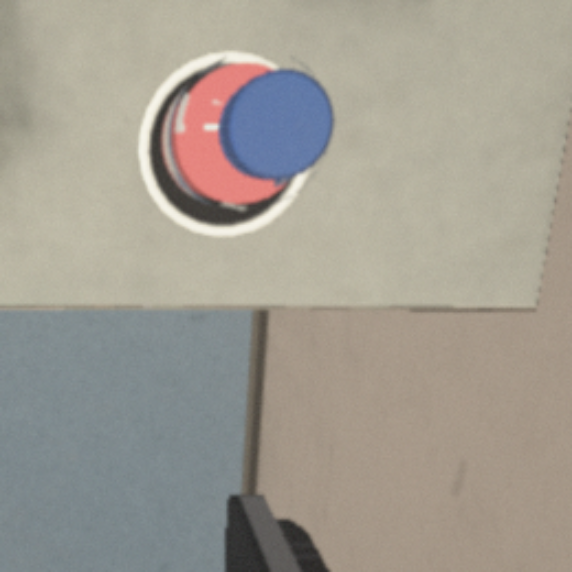

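```bash
python3 - <<'E'
from h import *
C=cam('wrist')
f=lambda u,v:[u/2.2+280,v/2.2+60]
print(ray([f(278,124)],C,.144), ray([f(237,134)],C,.098), ray([f(224,144)],C,.008))
b=ray([f(164,150),f(225,209)],C,.006); print(b)
E
```

```text
[[ 0.62571643 -0.23872903]] [[ 0.61889578 -0.24020913]] [[ 0.62770786 -0.24143295]]
[[ 0.59532854 -0.24458159]
 [ 0.63037838 -0.27585145]]
```

The bottle's cap axis is within 3 mm of the holder's centre and its foot sits inside the recess, so I'm handing in.

```bash
python3 -c "
from station import *
print(ticket.finish_job(),arm.read_time())"
```

```text
the job is handed in; nothing more can be done
the job is handed in; nothing more can be done
```

I stood the large bottle, brown bottle, vial and carton, in that order, each in its own white holder and handed the job in at about 37 s of the 99 s; the last pictures show all four upright inside the rims, and I never reached for the counter or tube block, though I didn't re-measure them.

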